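# Fit the charged battery pack to the trim router

### The job

Fit the charged battery pack to the trim router: squeeze the pack's sprung release tab in, lift the pack straight up out of the charger without wrenching it against its catch, and stand it in the socket on top of the router, tab over the socket's window. Press it gently but fully home until the tab snaps out and locks it, then let go. Leave the charger, the flat pack lying on the bench and everything else where it is.

Things in the scene. Friction and masses are not known exactly. Their poses are not given: they have to be found in the camera images.
- pack: Charged battery pack, 0.2 to 0.3 kg, latched in the charger at the start. Block 74 (x) x 50 (y) x 44 mm on a stem 36 x 32 mm, 48 mm long, foot edges chamfered 3 mm. Origin: centre of the stem's foot, z up: shoulder (block's underside) at z=48 mm, flat top at z=92. The release tab is on the +y side; the -y side is plain, at y=-25.
- pack_button (a point): Middle of the tab's ribbed button, at y=+31, z=74 mm of the pack when out; moves with the tab. Button 30 (x) x 28 (z) mm, stands 6 mm out of the block. Squeeze the pack across y, one finger on the button, the other on the plain side across from it (56 mm wide, 50.5 mm with the tab fully in).
- pack_tab (a joint): Travel of the sprung tab, m: 0 out, 0.0055 fully in; 4 N to start, 8 N fully in. Button and catch are one piece. The catch stands 4 mm out of the stem's +y face at z=12 to 25 mm of the pack: square on top, slanted below so that it can ride in past a socket's lip by itself. It is clear when 4 mm in. In a socket but not home, the wall holds the tab 2 mm or more in.
- charger: Charger, fixed; place and turn differ. Low black box 110 x 92 x 30 mm with a socket tower 60 (x) x 51 (y) mm, mouth 76 mm above the bench, hank of lead behind (+x). Origin: socket's axis at bench height, z up. Socket as the router's, its window in the +y wall. Latched, the pack has the charger's axes, foot at z=28 mm; pulled with the tab out, the catch stops it after 1 mm.
- router: Trim router on a fixed plywood board 150 x 124 x 12 mm; place and turn differ. Origin: underside of the board on the socket's axis, z up. The motor is clamped at a cutting depth that differs and is not measured: the socket's mouth is 140 to 162 mm above the origin. Home, the pack has the router's axes and its shoulder meets the mouth (let go, it may ride 1 or 2 mm up against its catch).
- router_socket (a point): Socket's axis 140 mm above the router's origin (mouth 0 to 22 mm above this). Inside 37.8 x 33.8 mm, 3 mm lead-in slope at the mouth, head 67 x 51 mm outside. Window for the catch, 20 mm wide, in the +y wall, 22 mm below the mouth. A sprung terminal block lifts an unlatched pack over the last 8 mm (6 N, 9 N at home). Pushed in with the tab free it takes 10 to 15 N.
- flat_pack: Flat pack of the same shape, lying on its plain side on the bench between charger and router, tab up; origin under its middle. Not part of the job.
- spring_clamp: Black spring clamp, 55 x 120 x 20 mm, lying flat; origin under its middle. Not part of the job.
- offcut_0: Wood offcut 45 x 60 x 20 mm; origin under its middle. Not part of the job.
- offcut_1: Wood offcut 30 x 90 x 18 mm; origin under its middle. Not part of the job.
There are look-alikes about, which are no part of the job. Leave any pink look-alike of the pack alone.

How it is judged:
On the way:
1. the pack is out of the charger, lifted clear of it, with its tab still squeezed in (z of pack in the frame of charger above 0.08 m and value of joint pack_tab above 0.003 m and contact force between pack and charger below 0.1 N), for 0.1 s.
At the end, for the whole second after the job is handed in: The pack stands at rest in the router's socket, upright (3 degrees), within 4 mm of its axis, foot at most 117 mm above the router's origin, and its tab has sprung out to within 1 mm: in the socket that is only possible when it is home and locked (z of pack in the frame of router between 0.089 and 0.117 m and horizontal distance between pack and router below 0.004 m and angle between the y axis of pack and the y axis of router, either way round below 0.1 rad and angle between pack's own z axis and vertical below 0.06 rad and value of joint pack_tab below 0.001 m and linear speed of pack below 0.01 m/s); the robot touches nothing.
It fails at once if the pack is wrenched or rammed against the charger (over 45 N between them) (contact force between pack and charger above 45 N).
It fails at once if the pack is rammed into the router (over 50 N between them) (contact force between pack and router above 50 N).
It fails at once if one of the other loose things on the bench is moved more than 2 cm (distance of any of flat_pack, spring_clamp, offcut_0, offcut_1 from where it was at the start of the episode above 0.02 m).
It also fails if it takes over 67 s, if anything falls off the work surface, if the arm or the gripper's body presses on something with over 40 N, if the wrist force passes 120 N, or if a joint passes its speed limit or range.

### The arm

A 7-joint arm with a two-finger parallel gripper is mounted at the origin on the work surface; the furniture and walls round the work are solid. World frame = base frame: x ahead of the robot, y to its left, z up, the work surface at z = 0. Lengths are in m, angles in rad, forces in N, time in s.
With the tool pointing down it reaches from about 0.4 to 0.85 m from the base axis. Payload 4.5 kg.
Tool frame: the origin (TCP) lies at the very end of the fingers, on their centre line; the grasp point (between the pads) lies 19 mm behind it; z points along the fingers, y is the line along which they close (so a half turn about z gives the same grasp; the last joint's range is limited). The gripper opens to 88 mm and grips with 3 to 60 N. Pads are 18 mm wide; open, the fingers measure 123 mm over their backs; the gripper's body (75 mm by 187 mm) begins 45 mm behind the grasp point.
Start: joints at [1.168, 0.689, -0.195, 1.565, 0.157, 0.902, -0.215], TCP at [0.264, -0.566, 0.239] pointing down, gripper open.
Joint ranges: [-3.01, 3.01], [-0.46, 2.08], [-1.47, 1.51], [0.13, 2.56], [-1, 4.14], [0.04, 2.09], [-2.66, 2.66]. Speed limits (rad/s): [2.57, 2.57, 3.14, 3.14, 3.14, 3.14, 3.14].

### API

Orientations are given as a unit quaternion [x, y, z, w].
In Python, from plant import r gives the robot as it stands. The module is installed in compiled form; this text tells all that it offers.
- The arm moves only by the tool step_arm, never from a script. Its argument "increments" is a list of rows, each a list of 2 entries, a list of its own where there are three numbers: the shift along the world's x, y, z in cm, then the turn, a rotation vector about the world's x, y, z in degrees. A call has exactly 10 rows; each row shifts and turns the commanded pose from where the row before left it; what a row does not reach is not made up. A row lasts 1/10 s, in which the tool goes at most 50 mm and 8.59 degrees, less where a joint would pass 70% of its speed; a pose out of reach is approached as far as the arm can. A call is refused whole if a number of a shift passes 5 or a number of a turn 8.59, either way. A call with a gripper value outside its range is refused whole. "fingers" is the opening, from 0 (shut) to 1 (fully open), set as the call begins (left out, the last holds). The fingers move at their own pace and stop on an object; "grip_force" is the grip in N (left out, the last holds). Time passes only in rows, so rows that do not move let the fingers close, or fill a call up. It gives the time, the measured TCP pose, the force, the opening and the grip force at its end, in the units of the state.
- r.get_state(): the state, without advancing time (a new reading comes with each control period).
- r.snapshot(name): name is "scene" or "side" or "wrist"; returns (picture, depth): 384x512x3 uint8, red, green, blue; 384x512 float32, m along the optical axis (not along the pixel's ray), 0 where there is no reading.
- r.calibration(name): a dict with "fov_y" (degrees; the focal length in pixels is half the picture's height over the tangent of half this angle, whatever the lens; pixels are square), "cx", "cy" (the principal point, pixels), "R" (3x3) and "t" (3): a world point X has camera coordinates R X + t. Camera axes: x right, y down, z forward; pixel columns grow to the right and rows downward; lengths in m; the calibration is good to about 2 mm. A picture is of the moment at which its call begins: read the wrist's pose just before it. calibration takes no time and is no camera call; for the wrist camera it gives the pose at the moment of the call.
- r.finish_job(): hands the job in; it is judged then, once.
The state is a dict: "clock": time; "q": joint angles; "qd": joint speeds; "joint_torque": joint torques, N m; "tool_pos": TCP position; "eef_rot": TCP orientation; "contact_force": force on the tool from outside, world axes, zero at the start; "moment": the same for the moment, N m; "opening": opening from 0.0 (shut) to 1.0 (fully open); "finger_force": force on a finger pad.
Only numpy, scipy, OpenCV 4.12 (cv2) and the standard library are available. Lean on these libraries where they do the work, as an engineer would, in place of code of your own. Each camera call takes 0.05 s, during which the arm holds its last target. There are 200 camera calls.

## Working session

There is one attempt and no reset: what is moved stays moved. The work goes in short steps, Python scripts to look and compute and a tool call to move; the robot and the scene stay as the last step left them, time stands still between calls to the robot, and variables do not carry over. Pictures are saved under pics/ and viewed, at most 10 in all, crops included, and the job is handed in when it is done.

Besides the shell and the picture viewer there is one more tool, called after "Request:" as a command line: name --argument value ..., lists and objects as JSON in quotes. step_arm: Moves the arm, as the interface text tells. Its arguments: {"type":"object","properties":{"increments":{"type":"array","items":{"type":"array"}},"fingers":{"type":"number"},"grip_force":{"type":"number"}},"required":["increments"]}

```bash
mkdir -p pics; cat > h.py <<'E'
import numpy as np, cv2
from plant import r
def pts(name):
    c=r.calibration(name); im,d=r.snapshot(name)
    f=im.shape[0]/2/np.tan(np.radians(c["fov_y"])/2)
    v,u=np.mgrid[:im.shape[0],:im.shape[1]]
    P=np.stack([(u-c["cx"])/f*d,(v-c["cy"])/f*d,d],-1)
    W=(P-np.array(c["t"]))@np.array(c["R"])
    W[d<=0]=np.nan
    return im,W
def save(im,n): cv2.imwrite("pics/"+n+".png",cv2.cvtColor(im,cv2.COLOR_RGB2BGR))
E
python3 - <<'E'
from h import *
a=[]
for n in("scene","side"):
    im,W=pts(n); np.savez(n+".npz",im=im,W=W); a.append(im)
    print(n,r.calibration(n)["t"])
    save(im,n+"0")
print(r.get_state())
E
```

```text
scene [0.32278663 0.31872642 0.65998243]
side [-0.52112576  0.11041888  0.90772276]
{'clock': 0.1, 'q': array([ 1.16783603,  0.6899002 , -0.19454316,  1.56622739,  0.15733494,
        0.9024863 , -0.2151371 ]), 'qd': array([ 0.0001657 , -0.00146077,  0.00011852, -0.00297581,  0.00103571,
        0.00084461, -0.00116499]), 'joint_torque': array([-3.48895759e-03, -5.28498352e+01, -1.27159931e+00, -1.53838563e+01,
       -5.25820395e-02,  1.93636894e-03,  2.30105275e-05]), 'tool_pos': array([ 0.26410819, -0.56584079,  0.23799413]), 'eef_rot': array([ 9.76240989e-01,  2.16686110e-01, -2.38409586e-04, -7.76869573e-04]), 'contact_force': array([ 0.03185038, -0.38511278, -0.36586539]), 'moment': array([ 0.02509945, -0.0379105 ,  0.00476496]), 'finger_force': 0.0, 'opening': 1.0023712567475767}
```

View pics/scene0.png

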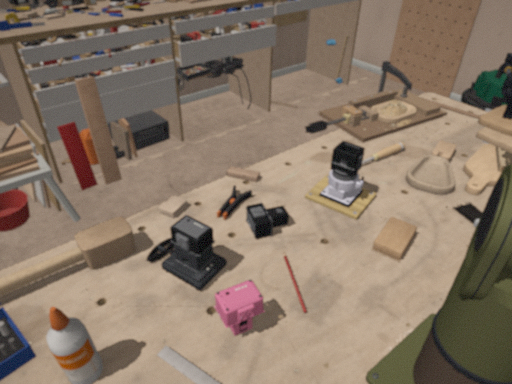

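View pics/side0.png

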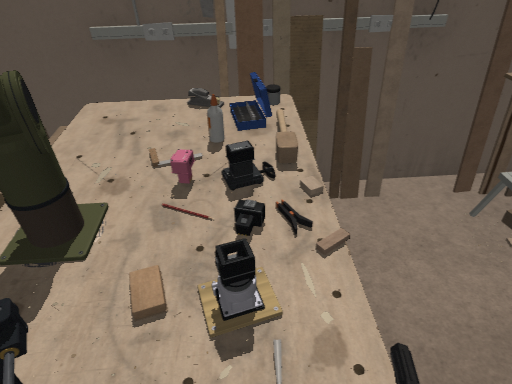

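The scene view shows the charger with the pack at about (190,250), the pink look-alike at (240,305), the flat pack at (265,218) and the router at (345,180). In the side view the pack is at (241,155) and the router's socket mouth at (235,258). Next I'll measure both.

```bash
python3 - <<'E'
from h import *
R={"scene":{"ch":(160,215,230,285),"rt":(305,140,378,215)},"side":{"ch":(218,138,265,190),"rt":(195,235,285,332)}}
for n in R:
    z=np.load(n+".npz"); im,W=z["im"],z["W"]
    print(n,"bench z",np.nanmedian(W[300:330,330:350,2] if n=="scene" else W[250:270,150:180,2]))
    for k,(a,b,c,d) in R[n].items():
        w=W[b:d,a:c].reshape(-1,3); w=w[~np.isnan(w[:,0])]
        print(k,"hist",np.histogram(w[:,2],bins=np.arange(-.01,.2,.01))[0])
        for lo,hi in ((.11,.13),(.07,.085),(.02,.036),(.135,.17),(.006,.018)):
            s=w[(w[:,2]>lo)&(w[:,2]<hi)]
            if len(s)>25:
                (cx,cy),(w_,h_),an=cv2.minAreaRect((s[:,:2]*1000).astype(np.float32))
                print("  ",lo,hi,len(s),"rect c",round(cx,1),round(cy,1),"size",round(w_,1),round(h_,1),"ang",round(an,1),"zmed",np.median(s[:,2]).round(4))
for n,(a,b,c,d) in (("scene",(150,205,240,295)),("side",(205,125,285,195)),("scene",(305,135,385,215)),("side",(190,230,290,330))):
    im=np.load(n+".npz")["im"][b:d,a:c]
    im=cv2.resize(im,(390,290),interpolation=cv2.INTER_CUBIC); im=np.clip(im.astype(float)*1.6,0,255).astype(np.uint8)
    globals().setdefault("L",[]).append(im)
save(np.vstack([np.hstack(L[:2]),np.hstack(L[2:])]),"crops")
E
```

```text
scene bench z -0.0005390791313379653
ch hist [1329  572  360  695  270  110  127  131   82  130  147  161  547  216
    0    0    0    0    0    0]
   0.11 0.13 763 rect c 479.0 195.1 size 75.3 55.8 ang 16.2 zmed 0.1191
   0.07 0.085 155 rect c 464.5 203.9 size 88.8 41.4 ang 52.2 zmed 0.0794
   0.02 0.036 898 rect c 481.3 193.1 size 106.7 91.4 ang 16.9 zmed 0.0283
   0.006 0.018 375 rect c 532.1 165.2 size 149.8 229.7 ang 52.8 zmed 0.0134
rt hist [1782  952  918  244   52   71  106  140  174   73  103  106  132   87
  159  216  129    0    0    0]
   0.11 0.13 219 rect c 458.5 -244.4 size 69.5 49.4 ang 14.1 zmed 0.1175
   0.07 0.085 213 rect c 448.8 -241.3 size 85.4 55.9 ang 39.3 zmed 0.0743
   0.02 0.036 274 rect c 487.8 -345.4 size 80.8 283.6 ang 15.9 zmed 0.0226
   0.135 0.17 425 rect c 459.4 -247.8 size 68.2 55.3 ang 13.3 zmed 0.1469
   0.006 0.018 1046 rect c 496.5 -372.5 size 151.1 391.4 ang 15.8 zmed 0.0115
side bench z -0.00026028922334806164
ch hist [673 398 168 296 123  63  67  59  66  81  83  82 177 104   0   0   0   0
   0   0]
   0.11 0.13 281 rect c 481.4 193.1 size 72.7 57.7 ang 16.8 zmed 0.1193
   0.07 0.085 107 rect c 480.2 169.8 size 36.7 84.0 ang 79.1 zmed 0.0772
   0.02 0.036 390 rect c 500.1 192.1 size 136.8 88.5 ang 15.8 zmed 0.0286
   0.006 0.018 169 rect c 487.2 292.2 size 142.2 317.7 ang 4.0 zmed 0.013
rt hist [2437 1538 1957  354   63  103  132  184  286   80  157  124  201  170
  226  332  336    0    0    0]
   0.11 0.13 371 rect c 462.5 -248.4 size 66.8 54.9 ang 16.8 zmed 0.1186
   0.07 0.085 338 rect c 457.2 -263.3 size 46.0 85.8 ang 82.7 zmed 0.074
   0.02 0.036 396 rect c 467.9 -263.1 size 79.6 51.0 ang 13.8 zmed 0.0228
   0.135 0.17 784 rect c 463.0 -249.0 size 70.3 53.3 ang 13.8 zmed 0.1492
   0.006 0.018 2085 rect c 450.6 -193.8 size 151.5 237.7 ang 14.3 zmed 0.0116
```

View pics/crops.png

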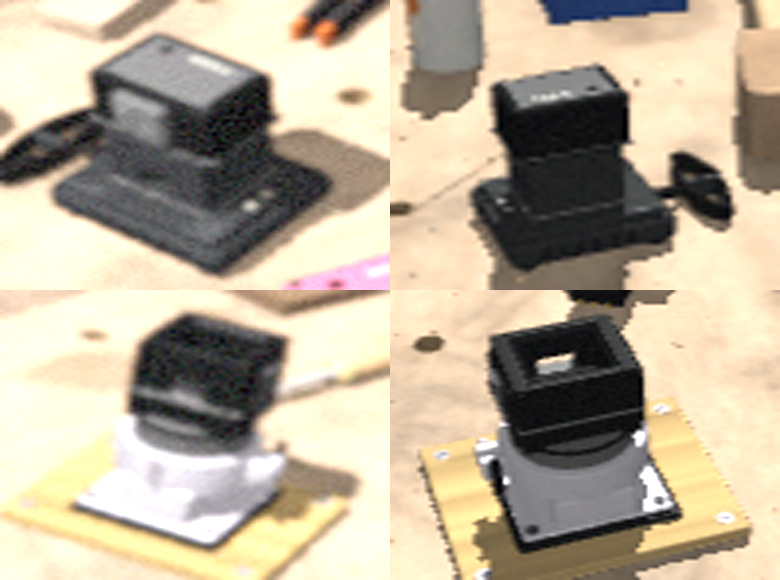

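The button, a light grey patch, is on the pack's world +y side. The lead runs towards +x. The router's plain face looks to -y, so the window should be at +y. The axes are at about 16.5° for the charger and 14° for the router. I'll move over the router and take a close look.

Request:
step_arm --increments '[[[2,3.2,0.6],[0,0,-1.1]],[[2,3.2,0.6],[0,0,-1.1]],[[2,3.2,0.6],[0,0,-1.1]],[[2,3.2,0.6],[0,0,-1.1]],[[2,3.2,0.6],[0,0,-1.1]],[[2,3.2,0.6],[0,0,-1.1]],[[2,3.2,0.6],[0,0,-1.1]],[[2,3.2,0.6],[0,0,-1.1]],[[2,3.2,0.6],[0,0,-1.1]],[[2,3.2,0.6],[0,0,-1.1]]]' --fingers 1

```text
clock: 1.1
tool_pos: [0.4648, -0.2448, 0.2987]
eef_rot: [0.993, 0.122, -0.0, -0.0]
contact_force: [0.6, -1.0, -0.2]
opening: 1.0
finger_force: 0.0
```

```bash
python3 - <<'E'
from h import *
s=r.get_state();print(s["tool_pos"],s["eef_rot"],s["q"])
c=r.calibration("wrist");R=np.array(c["R"]);print("cam",-R.T@np.array(c["t"]),"axis",R[2],c["fov_y"])
im,W=pts("wrist");np.savez("w1.npz",im=im,W=W);save(im,"w1")
w=W.reshape(-1,3)
s=w[(w[:,2]>.13)&(w[:,2]<.17)&(abs(w[:,1]+.248)<.06)&(abs(w[:,0]-.462)<.06)];print(len(s),np.histogram(s[:,2],np.arange(.13,.17,.004))[0]);
if len(s)>20:print(cv2.minAreaRect((s[:,:2]*1000).astype(np.float32)),np.percentile(s[:,2],[5,50,95]))
E
```

```text
[ 0.46478504 -0.24483795  0.29873912] [ 9.92562759e-01  1.21733558e-01 -3.10084915e-04 -1.22146057e-04] [ 0.4845304   0.48092858 -0.13606979  1.7869173   0.08161429  0.87984689
 -1.01510796]
cam [ 0.54293278 -0.22477662  0.44403834] axis [-0.29526309 -0.07255489 -0.95265707] 59.57282963033306
2820 [  87  111  136  276  514 1696    0    0    0    0]
((465.0748596191406, -245.21475219726562), (69.57898712158203, 50.8671760559082), 15.004509925842285) [0.13522504 0.15051391 0.15207261]
```

View pics/w1.png

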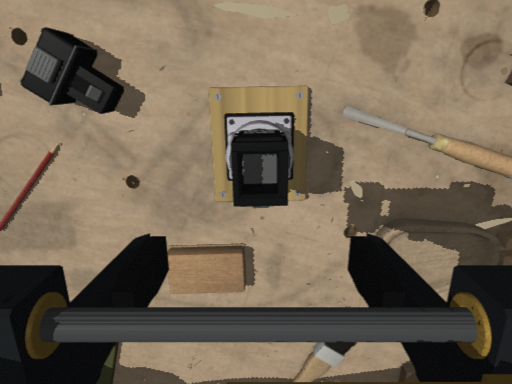

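The wrist view shows the router from above, with the socket head at about (261,168), the board around it, and the flat pack at (75,75). I'll refine the mouth from this frame and then go to the charger.

```bash
python3 - <<'E'
from h import *
z=np.load("w1.npz");im,W=z["im"],z["W"]
m=((W[...,2]>.1475)&(W[...,2]<.156)).astype(np.uint8); m[:100]=0;m[215:]=0;m[:,:215]=0;m[:,310:]=0
print(np.median(W[m>0][:,2]))
c=r.calibration("wrist");R=np.array(c["R"]);t=np.array(c["t"]);f=192/np.tan(np.radians(c["fov_y"])/2)
def ray(p,zp):
    d=np.c_[(p[:,0]-c["cx"])/f,(p[:,1]-c["cy"])/f,np.ones(len(p))]@R; o=-R.T@t
    return (o+d*((zp-o[2])/d[:,2])[:,None])[:,:2]*1000
cs,h=cv2.findContours(m,cv2.RETR_CCOMP,cv2.CHAIN_APPROX_NONE)
for k,q in enumerate(cs):
    if len(q)>60: print("hole" if h[0,k,3]>=0 else "outer",cv2.minAreaRect(ray(q[:,0].astype(float),np.median(W[m>0][:,2])).astype(np.float32)))
# board
hsv=cv2.cvtColor(im,cv2.COLOR_RGB2HSV)
b=((abs(W[...,2]-.012)<.004)).astype(np.uint8); b[:80]=0;b[210:]=0;b[:,:200]=0;b[:,320:]=0
b=cv2.morphologyEx(b,cv2.MORPH_OPEN,np.ones((3,3)))
q=W[b>0][:,:2]*1000;print("board",cv2.minAreaRect(q.astype(np.float32)))
E
```

```text
0.15087024352744544
outer ((472.1421203613281, -236.58326721191406), (60.52154541015625, 50.792869567871094), 15.929290771484375)
hole ((472.3821105957031, -236.44842529296875), (40.22825241088867, 36.32107925415039), 15.621572494506836)
board ((465.9466857910156, -244.74703979492188), (150.19692993164062, 124.21239471435547), 15.03248119354248)
```

Request:
step_arm --increments '[[[0.2,4.2,0],[0,0,0.2]],[[0.2,4.2,0],[0,0,0.2]],[[0.2,4.2,0],[0,0,0.2]],[[0.2,4.2,0],[0,0,0.2]],[[0.2,4.2,0],[0,0,0.2]],[[0.2,4.2,0],[0,0,0.2]],[[0.2,4.2,0],[0,0,0.2]],[[0.1,4.2,0],[0,0,0.3]],[[0.1,4.2,0],[0,0,0.3]],[[0.1,4.2,0],[0,0,0.3]]]'

```text
clock: 2.15
tool_pos: [0.4811, 0.1751, 0.2985]
eef_rot: [0.99, 0.142, -0.0, 0.0]
contact_force: [1.6, -1.2, -1.2]
opening: 0.995
finger_force: 0.0
```

```bash
python3 - <<'E'
from h import *
s=r.get_state();print(s["tool_pos"],s["eef_rot"],s["q"])
im,W=pts("wrist");np.savez("w2.npz",im=im,W=W)
c=r.calibration("wrist");R=np.array(c["R"]);t=np.array(c["t"]);f=192/np.tan(np.radians(c["fov_y"])/2)
w=W.reshape(-1,3);near=np.linalg.norm(w[:,:2]-[.48,.193],axis=1)<.1
print(np.histogram(w[near][:,2],np.arange(0,.2,.01))[0])
for lo,hi in ((.115,.125),(.085,.11),(.07,.08),(.025,.034)):
    s=w[near&(w[:,2]>lo)&(w[:,2]<hi)]
    if len(s)>20: print(lo,hi,len(s),cv2.minAreaRect((s[:,:2]*1000).astype(np.float32)),np.median(s[:,2]))
save(im,"w2")
E
```

```text
[0.48108883 0.17505608 0.29849711] [ 9.89847041e-01  1.42136283e-01 -2.68505369e-04  1.99507092e-04] [-0.32681555  0.46394127 -0.17181939  1.82292161  0.10105693  0.86380755
 -1.83215244]
[2445  694 2320  293    0    0    0    4   81   51   69 2307 1477    0
    0    0    0    0    0]
0.115 0.125 3617 ((484.5320739746094, 197.302490234375), (73.25176239013672, 55.0902099609375), 18.023347854614258) 0.11975240829070727
0.085 0.11 141 ((506.1415100097656, 195.4017791748047), (64.16021728515625, 42.67182159423828), 81.56343078613281) 0.09858292419285827
0.025 0.034 1826 ((488.09588623046875, 195.85377502441406), (97.20271301269531, 79.97734069824219), 17.293067932128906) 0.02917311402542104
```

View pics/w2.png

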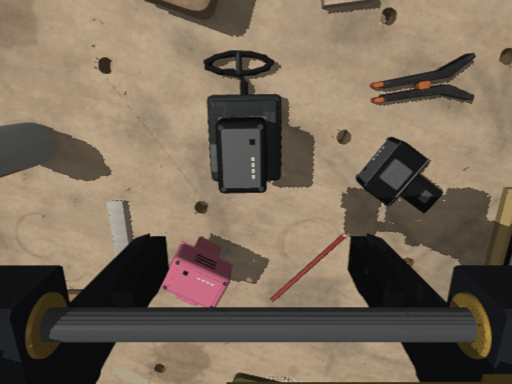

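The pack is at (241,155) with the button on the image left (world +y), and the pink look-alike is well away at (200,275). The arm may not have settled in those frames, so I'll go closer, hold still and measure again.

Request:
step_arm --increments '[[[0,0.4,-2],[0,0,0]],[[0,0.4,-2],[0,0,0]],[[0,0.4,-2],[0,0,0]],[[0,0.4,-2],[0,0,0]],[[0,0.2,-1],[0,0,0]],[[0,0,0],[0,0,0]],[[0,0,0],[0,0,0]],[[0,0,0],[0,0,0]],[[0,0,0],[0,0,0]],[[0,0,0],[0,0,0]]]'

```text
clock: 3.2
tool_pos: [0.4818, 0.1916, 0.2094]
eef_rot: [0.99, 0.142, 0.001, -0.0]
contact_force: [0.4, -0.6, -0.2]
opening: 0.999
finger_force: 0.0
```

```bash
cat >> h.py <<'E'
def rect(w): 
    (a,b),(c,d),e=cv2.minAreaRect((w[:,:2]*1000).astype(np.float32)); return np.round([a,b,c,d,e],1)
E
python3 - <<'E'
from h import *
s=r.get_state();print(s["tool_pos"],2*np.degrees(np.arctan2(s["eef_rot"][1],s["eef_rot"][0])),abs(s["qd"]).max())
im,W=pts("wrist");np.savez("w3.npz",im=im,W=W);save(im,"w3")
w=W.reshape(-1,3);near=np.linalg.norm(w[:,:2]-[.48,.193],axis=1)<.075
print(np.histogram(w[near][:,2],np.arange(.108,.13,.002)))
for lo,hi in ((.118,.125),(.11,.117),(.085,.11),(.07,.08),(.026,.034)):
    s=w[near&(w[:,2]>lo)&(w[:,2]<hi)]
    if len(s)>20: print(lo,hi,len(s),rect(s),np.median(s[:,2]))
# pack side faces: scene cam +y face, side cam -y face
e=np.array([-np.sin(.29),np.cos(.29)])
for n in("scene","side"):
    w=np.load(n+".npz")["W"].reshape(-1,3);near=np.linalg.norm(w[:,:2]-[.48,.193],axis=1)<.06
    s=w[near&(w[:,2]>.085)&(w[:,2]<.112)]
    x=(s[:,:2]-[.48,.193])@np.array([e[1],-e[0]]);y=(s[:,:2]-[.48,.193])@e
    print(n,"y hist",np.histogram(y*1000,np.arange(-34,40,2)),"x rng",np.percentile(x,[1,99]))
E
```

```text
[0.48178849 0.19164594 0.20936752] 16.3155086491031 0.004144365617522523
(array([  59,   42,   65,  415,  559, 3019, 2455,   12,    0,    0,    0]), array([0.108, 0.11 , 0.112, 0.114, 0.116, 0.118, 0.12 , 0.122, 0.124,
       0.126, 0.128, 0.13 ]))
0.118 0.125 5486 [485.5 194.8  71.9  47.3  17.9] 0.11989991303680178
0.11 0.117 716 [484.7 197.3  73.2  57.2  17.2] 0.11529784490066831
0.085 0.11 354 [497.4 199.6  49.9  57.5  13.7] 0.09987842605258848
0.026 0.034 2574 [488.3 195.6  96.9  79.9  17.2] 0.029218334925247273
scene y hist (array([  0,   0,   0,   0,   1,   8,   4,   8,   5,   7,   9,   7,   6,
         6,   7,   8,   6,   8,   6,   7,   8,   8,   5,   7,   7,   9,
        11,  21, 106,  21,   8,  70,  17,   0,   0,   0]), array([-34, -32, -30, -28, -26, -24, -22, -20, -18, -16, -14, -12, -10,
        -8,  -6,  -4,  -2,   0,   2,   4,   6,   8,  10,  12,  14,  16,
        18,  20,  22,  24,  26,  28,  30,  32,  34,  36,  38])) x rng [-0.03770957  0.03366883]
side y hist (array([ 0,  3, 36, 86, 63,  7,  4,  1,  1,  1,  1,  1,  3,  0,  1,  1,  0,
        5,  1,  0,  1,  2,  3,  0,  0,  1,  0,  0,  0,  0,  0,  0,  0,  0,
        0,  0]), array([-34, -32, -30, -28, -26, -24, -22, -20, -18, -16, -14, -12, -10,
        -8,  -6,  -4,  -2,   0,   2,   4,   6,   8,  10,  12,  14,  16,
        18,  20,  22,  24,  26,  28,  30,  32,  34,  36,  38])) x rng [-0.03513461  0.03684417]
```

View pics/w3.png

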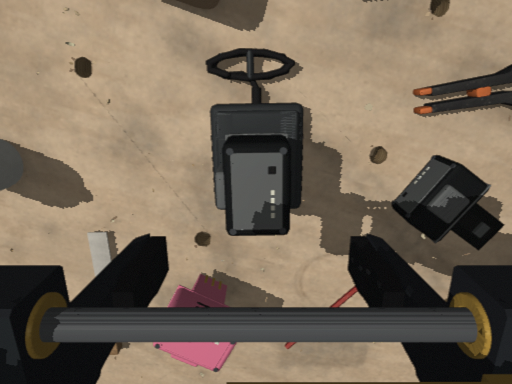

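The pack is close up at (257,187), and the finger tips are visible at about (150,240) and (365,240). The wrist and static cameras differ by 3–5 mm, so I'll use the finger tips, whose position is known from the TCP, to see which one is biased.

```bash
python3 - <<'E'
from h import *
W=np.load("w3.npz")["W"]
tcp=np.array([.4818,.1916,.2094]);th=np.radians(16.3)
ex=np.array([np.cos(th),np.sin(th)]);ey=np.array([-ex[1],ex[0]])
def loc(w): d=w-np.r_[tcp]; return np.c_[d[:,:2]@ex,d[:,:2]@ey,d[:,2]]*1000
def fing(w,tag):
    l=loc(w); 
    for sgn in(1,-1):
        for a,b in((-8,6),(6,20),(20,40)):
            s=l[(l[:,2]>a)&(l[:,2]<b)&(abs(l[:,0])<25)&(l[:,1]*sgn>25)&(l[:,1]*sgn<85)]
            if len(s)>15: print(tag,sgn,a,b,len(s),"x",np.percentile(s[:,0],[2,98]).round(1),"y",np.percentile(s[:,1],[2,50,98]).round(1),"zmin",s[:,2].min().round(1))
w=W.reshape(-1,3);fing(w[~np.isnan(w[:,0])],"wrist")
for n in("scene","side"):
    im,V=pts(n);np.savez(n+"2.npz",im=im,W=V);v=V.reshape(-1,3);fing(v[~np.isnan(v[:,0])],n)
E
```

```text
wrist 1 -8 6 325 x [-6.7 12.7] y [44.6 45.8 56.8] zmin -1.7
wrist 1 6 20 926 x [-6.1 12.7] y [44.6 46.5 58.3] zmin 6.0
wrist 1 20 40 1725 x [-5.8 12.7] y [45.1 49.1 59.8] zmin 20.0
wrist -1 -8 6 333 x [-6.4 12.6] y [-55.2 -44.4 -43. ] zmin -1.7
wrist -1 6 20 920 x [-6.3 12.7] y [-56.6 -44.9 -42.9] zmin 6.0
wrist -1 20 40 1733 x [-5.6 12.8] y [-58.3 -47.3 -43.5] zmin 20.0
scene 1 -8 6 24 x [-13.7   4.9] y [44.2 53.  57.2] zmin -1.4
scene 1 6 20 86 x [-14.    7.2] y [43.4 57.2 59. ] zmin 6.5
scene 1 20 40 115 x [-13.9   6.4] y [44.9 58.2 60.8] zmin 20.0
scene -1 -8 6 36 x [-13.3   4.9] y [-55.6 -45.2 -43.5] zmin -2.5
scene -1 6 20 78 x [-14.2   4.6] y [-57.1 -45.6 -43.2] zmin 6.1
scene -1 20 40 110 x [-13.8   5.6] y [-58.3 -46.6 -44.2] zmin 20.2
side 1 6 20 23 x [-11.8  -1.6] y [42.  44.7 54.5] zmin 6.2
side -1 6 20 40 x [-11.5   7.7] y [-62.3 -58.9 -45.8] zmin 6.2
side -1 20 40 61 x [-11.7   7.6] y [-62.9 -60.6 -47.7] zmin 20.0
```

The finger tips give each camera's bias, and the corrected views agree. The pack axis is at about (482.8, 192.5) mm in the tool frame, yaw about 17°. I'll descend to the button height.

Request:
step_arm --increments '[[[0.1,0.1,-1.0],[0,0,0.7]],[[0,0,-2],[0,0,0]],[[0,0,-2],[0,0,0]],[[0,0,-2],[0,0,0]],[[0,0,-2],[0,0,0]],[[0,0,-1.5],[0,0,0]],[[0,0,-1],[0,0,0]],[[0,0,-0.5],[0,0,0]],[[0,0,-0.5],[0,0,0]],[[0,0,0],[0,0,0]]]'

```text
clock: 4.35
tool_pos: [0.4824, 0.1927, 0.0835]
eef_rot: [0.989, 0.148, -0.0, 0.0]
contact_force: [-0.7, -0.3, 0.8]
opening: 0.999
finger_force: 0.0
```

Request:
step_arm --increments '[[[0,0,0],[0,0,0]],[[0,0,0],[0,0,0]],[[0,0,0],[0,0,0]],[[0,0,0],[0,0,0]],[[0,0,0],[0,0,0]],[[0,0,0],[0,0,0]],[[0,0,0],[0,0,0]],[[0,0,0],[0,0,0]],[[0,0,0],[0,0,0]],[[0,0,0],[0,0,0]]]' --fingers 0.45 --grip_force 15

```text
clock: 5.35
tool_pos: [0.4826, 0.193, 0.0841]
eef_rot: [0.989, 0.148, 0.0, -0.0]
contact_force: [-1.5, 1.3, 6.3]
opening: 0.568
finger_force: 15.0
```

The opening reads 50 mm, so the tab is fully in, and the side force is small. I'll firm up the grip and lift straight up.

Request:
step_arm --increments '[[[0,0,0],[0,0,0]],[[0,0,0],[0,0,0]],[[0,0,0.2],[0,0,0]],[[0,0,0.3],[0,0,0]],[[0,0,0.4],[0,0,0]],[[0,0,0.5],[0,0,0]],[[0,0,0.5],[0,0,0]],[[0,0,0.5],[0,0,0]],[[0,0,0.5],[0,0,0]],[[0,0,0.5],[0,0,0]]]' --fingers 0.45 --grip_force 30

```text
clock: 6.35
tool_pos: [0.4824, 0.1926, 0.1182]
eef_rot: [0.989, 0.148, 0.0, 0.0]
contact_force: [0.1, 0.2, -2.8]
opening: 0.565
finger_force: 30.0
```

Request:
step_arm --increments '[[[0,0,0.8],[0,0,0]],[[0,0,1],[0,0,0]],[[0,0,1],[0,0,0]],[[0,0,1.5],[0,0,0]],[[0,0,2],[0,0,0]],[[0,0,2.5],[0,0,0]],[[0,0,2.5],[0,0,0]],[[0,0,2.5],[0,0,0]],[[0,0,0.5],[0,0,0]],[[0,0,0],[0,0,0]]]'

```text
clock: 7.35
tool_pos: [0.4827, 0.1927, 0.2615]
eef_rot: [0.989, 0.148, 0.001, -0.0]
contact_force: [-0.6, -0.2, -2.5]
opening: 0.566
finger_force: 30.0
```

```bash
python3 - <<'E'
from h import *
s=r.get_state();print(s["tool_pos"],2*np.degrees(np.arctan2(s["eef_rot"][1],s["eef_rot"][0])),s["contact_force"],s["moment"],s["opening"],s["q"])
L=[]
for n in("scene","side","wrist"):
    im,W=pts(n);np.savez(n+"3.npz",im=im,W=W);L.append(im)
save(cv2.resize(np.hstack([L[0][100:300,100:300],L[1][50:250,150:350],L[2][100:300,150:350]]),(798,266)),"lift")
E
```

```text
[0.48268952 0.19273681 0.26152659] 17.02167615459255 [-0.55750819 -0.24989417 -2.49629195] [ 0.03645343  0.02157681 -0.03265402] 0.5657748912835223 [-0.35940144  0.52004669 -0.1709396   1.85497244  0.12154358  0.77468062
 -1.86871941]
```

View pics/lift.png

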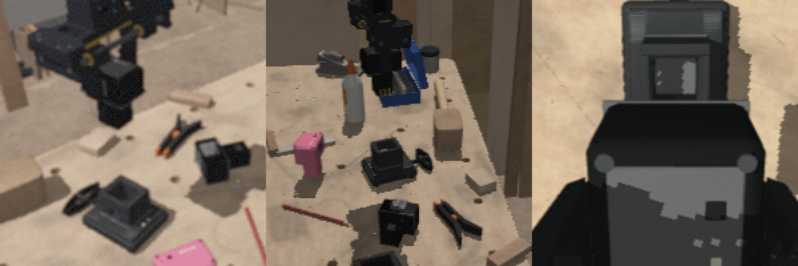

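The pack came out cleanly, and the empty charger socket is visible in all three views. The wrist view now shows the charger's mouth from the exact pose at which the pack is axial to it. I'll measure the hole's edges in the tool frame here and use them as the reference over the router.

```bash
cat > hole.py <<'E'
from h import *
def hole(f,zm,s=None):
    W=np.load(f)["W"]; tcp,q=s
    th=2*np.arctan2(q[1],q[0]);ex=np.array([np.cos(th),np.sin(th)]);ey=np.array([-ex[1],ex[0]])
    d=W[...,:2]-tcp[:2];X=d@ex*1000;Y=d@ey*1000;Z=W[...,2]*1000
    m=(abs(Z-zm)<5)&(abs(X)<70)&(abs(Y)<60)
    print("mouth z",np.median(Z[m]),m.sum(),"X",np.percentile(X[m],[.5,99.5]).round(1),"Y",np.percentile(Y[m],[.5,99.5]).round(1))
    m&=abs(Z-np.median(Z[m]))<2.2
    x1=np.percentile(X[m],99)
    # per image row: gap in the mouth plane along columns (image x ~ -Y)
    for r0 in range(m.shape[0]):
        c=np.flatnonzero(m[r0])
        if len(c)<6: continue
        g=np.diff(c);k=g.argmax()
        a,b=c[k],c[k+1]
        print(r0,"X %.1f outer Y %.1f %.1f  gap %d inner Y %.1f %.1f"%(np.median(X[r0,c]),Y[r0,c[0]],Y[r0,c[-1]],g[k],Y[r0,a],Y[r0,b]))
E
python3 - <<'E'
from hole import *
s=r.get_state()
hole("wrist3.npz",76,(s["tool_pos"],s["eef_rot"]))
E
```

```text
mouth z 75.02806939219452 1147 X [-9.1 34. ] Y [-24.   26.5]
133 X 33.4 outer Y 25.8 -24.0  gap 1 inner Y 25.8 25.0
134 X 32.5 outer Y 26.0 -24.1  gap 2 inner Y 24.0 21.9
135 X 31.5 outer Y 26.1 -24.1  gap 1 inner Y 26.1 25.0
136 X 30.5 outer Y 26.0 -24.0  gap 1 inner Y 26.0 25.1
137 X 29.6 outer Y 26.0 -24.2  gap 1 inner Y 26.0 25.0
138 X 28.6 outer Y 26.1 -24.2  gap 2 inner Y 8.3 6.4
139 X 27.6 outer Y 26.0 -23.3  gap 1 inner Y 26.0 25.1
140 X 26.6 outer Y 26.1 -23.1  gap 1 inner Y 26.1 25.2
141 X 25.6 outer Y 26.1 -23.2  gap 2 inner Y 13.4 11.4
142 X 24.4 outer Y 26.1 -23.3  gap 2 inner Y 12.4 10.4
143 X 23.4 outer Y 26.1 -23.3  gap 9 inner Y 4.4 -4.5
144 X 22.5 outer Y 26.2 -23.3  gap 36 inner Y 19.3 -16.4
145 X 21.6 outer Y 26.3 -23.4  gap 38 inner Y 20.4 -17.4
146 X 20.6 outer Y 26.3 -23.3  gap 36 inner Y 19.4 -16.5
147 X 19.6 outer Y 26.4 -23.4  gap 35 inner Y 18.4 -16.5
148 X 18.5 outer Y 26.3 -23.4  gap 35 inner Y 18.5 -16.5
149 X 17.6 outer Y 26.4 -23.4  gap 37 inner Y 20.4 -16.5
150 X 16.6 outer Y 26.4 -23.5  gap 36 inner Y 19.4 -16.5
151 X 15.6 outer Y 26.4 -23.4  gap 36 
[... 677 characters left out ...]
inner Y 18.6 -16.7
164 X 2.2 outer Y 25.7 -23.8  gap 35 inner Y 18.7 -16.8
165 X 1.3 outer Y 25.6 -23.7  gap 35 inner Y 18.7 -16.8
166 X 0.2 outer Y 25.7 -23.7  gap 36 inner Y 19.7 -16.8
167 X -0.9 outer Y 25.7 -23.8  gap 34 inner Y 18.7 -15.8
168 X -1.8 outer Y 25.7 -23.7  gap 35 inner Y 18.8 -16.8
169 X -2.9 outer Y 25.7 -23.8  gap 34 inner Y 18.8 -15.8
170 X -4.0 outer Y 25.9 -23.8  gap 35 inner Y 18.8 -16.8
171 X -5.0 outer Y 25.8 -23.9  gap 35 inner Y 18.8 -16.8
172 X -6.0 outer Y 25.8 -23.8  gap 35 inner Y 18.8 -16.9
173 X -7.1 outer Y 25.8 -24.0  gap 36 inner Y 18.9 -18.0
174 X -8.1 outer Y 25.9 -23.9  gap 35 inner Y 19.8 -15.9
175 X -9.3 outer Y -17.0 -24.1  gap 1 inner Y -17.0 -17.9
```

Reference, in the tool frame: the hole's +x inner edge is at X≈22.8 and the outer Y centre at +1.2. Now I'll carry the pack to the same relative pose above the router.

Request:
step_arm --increments '[[[0,-1.5,1],[0,0,0]],[[-0.2,-3,1],[0,0,-0.2]],[[-0.2,-4,1],[0,0,-0.2]],[[-0.2,-4.5,1],[0,0,-0.2]],[[-0.2,-4.5,1],[0,0,-0.2]],[[-0.2,-4.5,1],[0,0,-0.2]],[[-0.2,-4.5,1],[0,0,-0.2]],[[-0.2,-4.5,0.5],[0,0,-0.2]],[[-0.2,-4,0],[0,0,-0.2]],[[-0.2,-3.5,0],[0,0,-0.2]]]'

```text
clock: 8.5
tool_pos: [0.4628, -0.1959, 0.3359]
eef_rot: [0.991, 0.131, -0.001, 0.0]
contact_force: [0.4, -0.6, -2.2]
opening: 0.566
finger_force: 30.0
```

Request:
step_arm --increments '[[[-0.2,-3,0],[0,0,-0.2]],[[0,-1.5,0],[0,0,0]],[[0,-0.9,0],[0,0,0]],[[0,0,0],[0,0,0]],[[0,0,0],[0,0,0]],[[0,0,0],[0,0,0]],[[0,0,0],[0,0,0]],[[0,0,0],[0,0,0]],[[0,0,0],[0,0,0]],[[0,0,0],[0,0,0]]]'

```text
clock: 9.5
tool_pos: [0.4624, -0.2462, 0.3358]
eef_rot: [0.991, 0.131, -0.0, 0.0]
contact_force: [0.5, -0.2, -2.4]
opening: 0.564
finger_force: 30.0
```

```bash
python3 - <<'E'
from hole import *
s=r.get_state();print(s["tool_pos"],2*np.degrees(np.arctan2(s["eef_rot"][1],s["eef_rot"][0])),abs(s["qd"]).max())
im,W=pts("wrist");np.savez("wrist4.npz",im=im,W=W);save(im[100:300,150:350],"w4")
hole("wrist4.npz",151,(s["tool_pos"],s["eef_rot"]))
E
```

```text
[ 0.46244714 -0.24620238  0.33575678] 15.043501821747707 0.002782982891192618
mouth z 150.82871354313772 1124 X [-8.1 34. ] Y [-25.   25.6]
133 X 33.6 outer Y 25.1 -24.9  gap 1 inner Y 25.1 24.2
134 X 32.7 outer Y 25.2 -24.9  gap 2 inner Y 24.2 22.3
135 X 31.7 outer Y 25.2 -24.9  gap 2 inner Y 9.5 7.5
136 X 30.8 outer Y 25.3 -25.0  gap 2 inner Y 7.5 5.6
137 X 29.8 outer Y 25.2 -24.9  gap 1 inner Y 25.2 24.3
138 X 28.8 outer Y 25.2 -24.9  gap 2 inner Y 18.4 16.4
139 X 27.8 outer Y 25.3 -24.9  gap 1 inner Y 25.3 24.3
140 X 26.8 outer Y 25.3 -25.0  gap 1 inner Y 25.3 24.2
141 X 25.8 outer Y 25.4 -24.1  gap 2 inner Y -20.2 -22.1
142 X 24.7 outer Y 25.4 -25.0  gap 1 inner Y 25.4 24.3
143 X 23.6 outer Y 25.3 -25.1  gap 3 inner Y 14.6 11.6
144 X 22.7 outer Y 25.3 -25.1  gap 36 inner Y 18.5 -17.3
145 X 21.8 outer Y 25.3 -25.2  gap 36 inner Y 18.5 -17.3
146 X 20.8 outer Y 25.5 -25.2  gap 37 inner Y 18.5 -18.3
147 X 19.8 outer Y 25.5 -24.2  gap 36 inner Y 18.6 -17.3
148 X 18.8 outer Y 25.5 -24.2  gap 37 inner Y 18.6 -18.2
149 X 17.7 outer Y 25.6 -24.3  gap 35 inner Y 17.7 -17.3
150 X 16.8 oute
[... 699 characters left out ...]
5 inner Y 17.8 -17.6
163 X 3.5 outer Y 24.8 -24.5  gap 35 inner Y 17.9 -17.6
164 X 2.3 outer Y 24.8 -24.6  gap 34 inner Y 17.8 -16.6
165 X 1.4 outer Y 24.9 -24.6  gap 34 inner Y 17.9 -16.6
166 X 0.4 outer Y 24.9 -24.5  gap 35 inner Y 18.9 -16.6
167 X -0.6 outer Y 24.8 -24.6  gap 34 inner Y 17.9 -16.6
168 X -1.7 outer Y 24.9 -24.6  gap 35 inner Y 17.9 -17.7
169 X -2.8 outer Y 25.0 -24.6  gap 36 inner Y 19.0 -17.7
170 X -3.7 outer Y 24.9 -24.7  gap 36 inner Y 17.9 -18.7
171 X -4.7 outer Y 24.9 -24.8  gap 36 inner Y 19.0 -17.7
172 X -5.8 outer Y 25.0 -24.8  gap 35 inner Y 18.0 -17.7
173 X -7.0 outer Y 24.9 -24.8  gap 35 inner Y 18.0 -17.8
174 X -7.8 outer Y 25.0 -24.8  gap 36 inner Y 19.0 -17.8
```

The axes are parallel and X agrees. I need about -0.8 mm along Y. The mouth is at z≈0.152, so the foot meets it at TCP z≈0.208 and home is ≈0.160.

Request:
step_arm --increments '[[[0.03,-0.08,0],[0,0,0]],[[0,0,-1],[0,0,0]],[[0,0,-2],[0,0,0]],[[0,0,-2.5],[0,0,0]],[[0,0,-2.5],[0,0,0]],[[0,0,-2],[0,0,0]],[[0,0,-1],[0,0,0]],[[0,0,-0.8],[0,0,0]],[[0,0,0],[0,0,0]],[[0,0,0],[0,0,0]]]'

```text
clock: 10.55
tool_pos: [0.4632, -0.2473, 0.2183]
eef_rot: [0.991, 0.131, 0.001, 0.0]
contact_force: [0.1, -0.1, -2.0]
opening: 0.563
finger_force: 30.0
```

Request:
step_arm --increments '[[[0,0,-0.2],[0,0,0]],[[0,0,-0.2],[0,0,0]],[[0,0,-0.2],[0,0,0]],[[0,0,-0.2],[0,0,0]],[[0,0,-0.2],[0,0,0]],[[0,0,-0.2],[0,0,0]],[[0,0,-0.2],[0,0,0]],[[0,0,0],[0,0,0]],[[0,0,0],[0,0,0]],[[0,0,0],[0,0,0]]]'

```text
clock: 11.55
tool_pos: [0.4628, -0.2472, 0.2038]
eef_rot: [0.991, 0.131, 0.0, 0.0]
contact_force: [0.6, 0.1, -2.3]
opening: 0.568
finger_force: 30.0
```

There is no contact force at 4 mm below the mouth, so it is entering cleanly. I'll carry on to about 12 mm above home.

Request:
step_arm --increments '[[[0,0,-0.3],[0,0,0]],[[0,0,-0.3],[0,0,0]],[[0,0,-0.3],[0,0,0]],[[0,0,-0.3],[0,0,0]],[[0,0,-0.4],[0,0,0]],[[0,0,-0.4],[0,0,0]],[[0,0,-0.4],[0,0,0]],[[0,0,-0.4],[0,0,0]],[[0,0,-0.2],[0,0,0]],[[0,0,0],[0,0,0]]]'

```text
clock: 12.55
tool_pos: [0.4629, -0.247, 0.1734]
eef_rot: [0.991, 0.131, 0.0, -0.0]
contact_force: [1.8, 0.8, -3.0]
opening: 0.566
finger_force: 30.0
```

Request:
step_arm --increments '[[[0,0,-0.1],[0,0,0]],[[0,0,-0.1],[0,0,0]],[[0,0,-0.1],[0,0,0]],[[0,0,-0.1],[0,0,0]],[[0,0,-0.1],[0,0,0]],[[0,0,-0.1],[0,0,0]],[[0,0,-0.1],[0,0,0]],[[0,0,0],[0,0,0]],[[0,0,0],[0,0,0]],[[0,0,0],[0,0,0]]]'

```text
clock: 13.55
tool_pos: [0.463, -0.2472, 0.167]
eef_rot: [0.991, 0.131, 0.0, 0.0]
contact_force: [1.1, 1.3, 4.3]
opening: 0.564
finger_force: 30.0
```

Request:
step_arm --increments '[[[0,0,0],[0,0,0]],[[0,0,0],[0,0,0]],[[0,0,0],[0,0,0]],[[0,0,0],[0,0,0]],[[0,0,0],[0,0,0]],[[0,0,0],[0,0,0]],[[0,0,0],[0,0,0]],[[0,0,0],[0,0,0]],[[0,0,0],[0,0,0]],[[0,0,0],[0,0,0]]]' --fingers 0.9

```text
clock: 14.55
tool_pos: [0.4627, -0.2471, 0.1668]
eef_rot: [0.991, 0.131, 0.0, 0.0]
contact_force: [-0.3, 0.6, -0.7]
opening: 0.899
finger_force: 0.0
```

Request:
step_arm --increments '[[[0,0,0.5],[0,0,0]],[[0,0,1],[0,0,0]],[[0,0,1.5],[0,0,0]],[[0,0,1.5],[0,0,0]],[[0,0,1.5],[0,0,0]],[[0,0,1.5],[0,0,0]],[[0,0,0.5],[0,0,0]],[[0,0,0],[0,0,0]],[[0,0,0],[0,0,0]],[[0,0,0],[0,0,0]]]'

```text
clock: 15.55
tool_pos: [0.4623, -0.2469, 0.2461]
eef_rot: [0.991, 0.131, -0.001, -0.0]
contact_force: [-0.1, 0.0, 0.7]
opening: 0.903
finger_force: 0.0
```

```bash
cat > top.py <<'E'
from h import *
s=r.get_state();print(s["tool_pos"],s["contact_force"])
L=[]
for n in("scene","side"):
    im,W=pts(n);L.append(im)
    w=W.reshape(-1,3);w=w[(np.linalg.norm(w[:,:2]-[.4625,-.248],axis=1)<.045)&(w[:,2]>.17)&(w[:,2]<.225)]
    h,e=np.histogram(w[:,2],np.arange(.17,.226,.002));k=h.argmax();t=w[abs(w[:,2]-e[k]-.001)<.004]
    A=np.c_[t[:,:2]-[.4625,-.248],np.ones(len(t))];p=np.linalg.lstsq(A,t[:,2],rcond=None)[0]
    print(n,"top z",np.median(t[:,2]),len(t),"slope deg",np.degrees(p[:2]).round(2),rect(t))
save(cv2.resize(np.hstack([L[0][115:225,290:400],L[1][200:310,180:290]]),(700,350),interpolation=cv2.INTER_CUBIC),__import__("sys").argv[1])
E
python3 top.py ins1
```

```text
[ 0.46227287 -0.24694527  0.24609051] [-0.12043685  0.00278117  0.71565986]
scene top z 0.20280830845007403 319 slope deg [ 1.18 -1.86] [ 460.5 -246.8   73.    49.6   14.5]
side top z 0.20302651609324063 689 slope deg [-0.29  1.76] [ 464.2 -250.    72.5   50.1   15.3]
```

View pics/ins1.png

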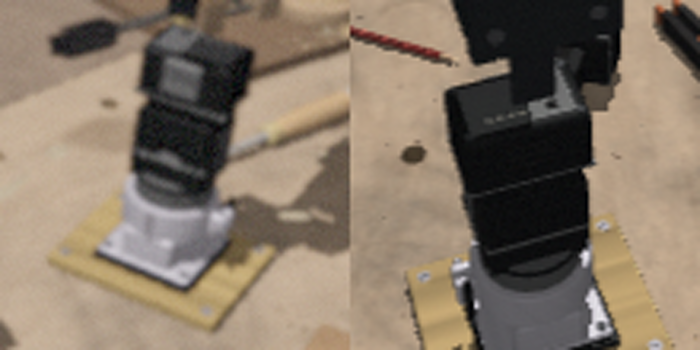

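The pack stands upright in the socket with its top at z≈0.203, about 7 mm above home, with the button facing +y. I'll close the fingers and press on the middle of the top.

Request:
step_arm --increments '[[[0,0,0],[0,0,0]],[[0,0,0],[0,0,0]],[[0,0,0],[0,0,0]],[[0,0,0],[0,0,0]],[[0,0,0],[0,0,0]],[[0,0,-1],[0,0,0]],[[0,0,-1],[0,0,0]],[[0,0,-1],[0,0,0]],[[0,0,-0.6],[0,0,0]],[[0,0,0],[0,0,0]]]' --fingers 0

```text
clock: 16.65
tool_pos: [0.462, -0.2468, 0.2095]
eef_rot: [0.991, 0.131, -0.001, -0.001]
contact_force: [-0.2, -0.9, -0.1]
opening: 0.017
finger_force: 0.0
```

Request:
step_arm --increments '[[[0,0,-0.1],[0,0,0]],[[0,0,-0.1],[0,0,0]],[[0,0,-0.1],[0,0,0]],[[0,0,-0.1],[0,0,0]],[[0,0,-0.1],[0,0,0]],[[0,0,-0.1],[0,0,0]],[[0,0,-0.1],[0,0,0]],[[0,0,-0.1],[0,0,0]],[[0,0,0],[0,0,0]],[[0,0,0],[0,0,0]]]'

```text
clock: 17.65
tool_pos: [0.463, -0.2472, 0.2034]
eef_rot: [0.991, 0.131, 0.0, 0.0]
contact_force: [-0.4, 1.1, 5.6]
opening: 0.004
finger_force: 2.9
```

Request:
step_arm --increments '[[[0,0,-0.1],[0,0,0]],[[0,0,-0.1],[0,0,0]],[[0,0,-0.1],[0,0,0]],[[0,0,-0.1],[0,0,0]],[[0,0,-0.1],[0,0,0]],[[0,0,-0.1],[0,0,0]],[[0,0,0],[0,0,0]],[[0,0,0],[0,0,0]],[[0,0,0],[0,0,0]],[[0,0,0],[0,0,0]]]'

```text
clock: 18.65
tool_pos: [0.4634, -0.247, 0.1981]
eef_rot: [0.991, 0.131, 0.001, 0.0]
contact_force: [-1.6, 2.1, 11.8]
opening: 0.006
finger_force: 5.9
```

Request:
step_arm --increments '[[[0,0,-0.1],[0,0,0]],[[0,0,-0.1],[0,0,0]],[[0,0,-0.1],[0,0,0]],[[0,0,-0.1],[0,0,0]],[[0,0,0],[0,0,0]],[[0,0,0],[0,0,0]],[[0,0,0],[0,0,0]],[[0,0,0],[0,0,0]],[[0,0,0],[0,0,0]],[[0,0,0],[0,0,0]]]'

```text
clock: 19.65
tool_pos: [0.4632, -0.2472, 0.1962]
eef_rot: [0.991, 0.131, 0.001, 0.001]
contact_force: [-6.3, 4.4, 29.8]
opening: 0.004
finger_force: 15.2
```

The force rose sharply to 30 N at z=0.196, so the shoulder is on the mouth. I'll raise the tool and check.

Request:
step_arm --increments '[[[0,0,0.2],[0,0,0]],[[0,0,0.3],[0,0,0]],[[0,0,0.5],[0,0,0]],[[0,0,2],[0,0,0]],[[0,0,3],[0,0,0]],[[0,0,4],[0,0,0]],[[0,-4,2],[0,0,0]],[[0,-4,0],[0,0,0]],[[0,0,0],[0,0,0]],[[0,0,0],[0,0,0]]]'

```text
clock: 20.65
tool_pos: [0.4621, -0.3277, 0.3122]
eef_rot: [0.992, 0.13, -0.0, -0.0]
contact_force: [0.7, -0.4, 0.0]
opening: 0.005
finger_force: 0.0
```

```bash
python3 top.py ins2; python3 - <<'E'
from h import *
th=np.radians(15);e=np.array([-np.sin(th),np.cos(th)])
im,W=pts("scene");w=W.reshape(-1,3);w=w[(np.linalg.norm(w[:,:2]-[.4605,-.248],axis=1)<.05)&(w[:,2]>.157)&(w[:,2]<.19)]
h,b=np.histogram((w[:,:2]-[.4605,-.248])@e*1000,np.arange(10,42,1));print(list(zip(b[:-1],h)))
E
```

```text
[ 0.46213243 -0.32770186  0.31220256] [ 0.65545547 -0.35290553  0.02566347]
scene top z 0.19670370633489082 314 slope deg [ 0.43 -1.41] [ 459.6 -245.4   73.3   54.1   15.1]
side top z 0.19698334962529346 826 slope deg [-0.24  0.97] [ 463.2 -247.    72.5   54.1   14.4]
[(np.int64(10), np.int64(3)), (np.int64(11), np.int64(1)), (np.int64(12), np.int64(3)), (np.int64(13), np.int64(2)), (np.int64(14), np.int64(1)), (np.int64(15), np.int64(1)), (np.int64(16), np.int64(1)), (np.int64(17), np.int64(1)), (np.int64(18), np.int64(1)), (np.int64(19), np.int64(8)), (np.int64(20), np.int64(9)), (np.int64(21), np.int64(12)), (np.int64(22), np.int64(38)), (np.int64(23), np.int64(72)), (np.int64(24), np.int64(57)), (np.int64(25), np.int64(25)), (np.int64(26), np.int64(16)), (np.int64(27), np.int64(14)), (np.int64(28), np.int64(21)), (np.int64(29), np.int64(31)), (np.int64(30), np.int64(21)), (np.int64(31), np.int64(17)), (np.int64(32), np.int64(4)), (np.int64(33), np.int64(4)), (np.int64(34), np.int64(0)), (np.int64(35), np.int64(0)), (np.int64(36), np.int64(0)), (np.int64(37), np.int64(0)), (np.int64(38), np.int64(0)), (np.int64(39), np.int64(0)), (np.int64(40), np.int64(0))]
```

View pics/ins2.png

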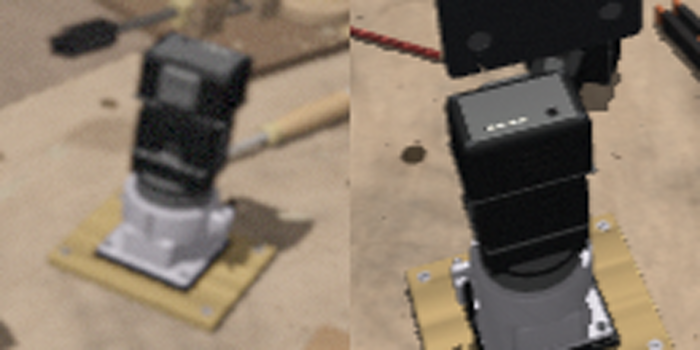

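After I let go, the pack stays at top z=0.197 (foot ≈0.105). The button stands 6 mm out of the block, so the tab has snapped and locked. The tool is clear, so I'm handing in.

```bash
python3 -c "
from plant import r
print(r.finish_job())"
```

```text
the job is handed in; nothing more can be done
None
```

The charged pack is seated and locked in the router's socket (tab out, foot about 105 mm above the router's origin), nothing else was touched, and the job is handed in; no verdict came back.

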